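# Feed two jar lids with the hand-cranked lid feeder

## Task

Lay the loose large jar lid flat in the lid feeder's magazine, on top of the one already there. Then crank the feeder two full turns clockwise (seen from above) at a calm pace of no more than a turn in five seconds, easing through the stiff spot in each turn so that you never push the knob with more than about 20 N and it never races or runs back, until both lids have dropped into the catch tray. Let go with the handle back where it started, and leave the other things alone.

Things in the scene. Friction and masses are not known exactly. Their poses are not given: they have to be found in the camera images.
- feeder: Hand-cranked lid feeder, fixed to the table: wooden base 170 x 440 x 12 mm, on it a grey block 116 mm wide, its deck 100 mm above the table. Origin under its middle; y axis along the machine: crank at +y, catch tray at -y; z up. Each turn a flat ram (36 wide, 12 thick) pushes the lowest lid to -y off the deck into the tray and comes back. Only the knob stands higher than 146 mm.
- magazine (a point): Deck level (100 mm high) at the magazine's centre, axes as the feeder's. Open on top and at -x and +x, where fingers have 40 mm free width from 108 mm above the table up. Lids stack between four upright 8 mm guide rods, round tops 144 mm high, 26 mm from the centre in x and 24.5 in y (2 mm play round a large lid). One lid is in it, its top 114 mm high. A cross bar at -y lets only the lowest lid out.
- crank_axis (a point): Point on the crank's upright axis, 168 mm above the table (the height of the knob's grip point), axes as the feeder's.
- handle (a point): Grip point of the crank's knob: upright dark wooden cylinder 24 mm across, 48 mm tall (140 to 188 mm above the table, this point at 168), at the end of the flat crank arm, 65 mm from the crank axis. The knob spins freely on its pin, so a grip on it need not turn with the crank.
- crank (a joint): Crank angle, rad, growing clockwise from above over full turns; 0 at the start = arm to the feeder's +y, ram back. Knob 65 mm from the axis towards (sin q, cos q) in the feeder's x, y. Light but for a stiff spot about 0.6 wide, starting somewhere in 1.5 to 2.0 of each turn, where damped jaws yield slowly to the lid: 15 N at the knob at 0.1 rad/s, over 25 N at 0.6. At 3.3 to 5.5 a spring pushes it on.
- ram: The feeder's flat steel ram, which presses on the lowest lid's rim (at the stiff spot 1 N at the knob gives about 1.5 N here); origin at its pin, moves along the feeder's -y as the crank turns.
- lid_in: Jar lid of bare metal already lying in the magazine: flat disc 60 mm across, 14 mm thick. Origin at the centre of its underside, z up.
- lid_out: The loose large jar lid, the same as the one in the magazine (disc 60 mm across, 14 mm thick, about 45 g), flat on the table to the robot's right. Origin at the centre of its underside, z up.
- small_lid: A smaller lid, 44 mm across, 14 mm thick, on the table near the loose large one; not wanted here. Origin at the centre of its underside.
- tray (a point): Centre of the inner floor of the aluminium catch tray, 16 mm above the table, axes as the feeder's; the tray measures 150 mm (x) by 190 mm (y), partly under the deck's overhanging end, where a plate slopes down to its floor; its rim 47 mm above the table.
- glass_bottle: Glass bottle, 60 mm across, 230 mm tall, beyond the feeder; leave alone. Origin under its centre.
- jar: Clear jar, 90 mm across, 130 mm tall, to the left of the feeder; leave alone. Origin under its centre.
- bowl: White bowl, 120 mm across, 50 mm tall, beyond the loose lids; leave alone. Origin under its centre.
- spatula: Spatula lying at the table's right; leave alone. Origin in its underside.
- mug: Mug, 76 mm across, 85 mm tall, to the left; leave alone. Origin under its centre.

How it is judged:
By the outcome, as a careful person would: the job done as asked, in the order asked, and still so for the second after the job is handed in, with the robot touching nothing.
It also fails if it takes over 72 s, if anything falls off the work surface, if the arm or the gripper's body presses on something with over 40 N, if the wrist force passes 120 N, or if a joint passes its speed limit or range.

## Robot

A 6-joint arm with a two-finger parallel gripper is mounted at the origin on the work surface. World frame = base frame: x ahead of the robot, y to its left, z up, the work surface at z = 0. Lengths are in m, angles in degrees, forces in N, time in s.
With the tool pointing down it reaches from about 0.375 to 0.9 m from the base axis. Payload 3.1 kg.
Tool frame: the origin (TCP) lies at the very end of the fingers, on their centre line; the grasp point (between the pads) lies 19 mm behind it (grip_point_offset is the distance from the TCP to the grasp point, in m); y points along the fingers, x is the direction in which the jaws open and shut, and the axes are right-handed (so a half turn about y gives the same grasp; the last joint's range is limited). The gripper opens to 87 mm and grips with 3 to 60 N. Pads are 19 mm wide; open, the fingers measure 117 mm over their backs; the gripper's body (75 mm by 190 mm) begins 51 mm behind the grasp point.
Start: joints at [-78.982, 30.224, 82.088, -0, 67.689, -10.227], TCP at [0.226, -0.582, 0.223] pointing down, gripper open.
Joint ranges: [-176.69, 176.69], [-43.24, 126.21], [12.49, 139.97], [-82, 262], [0, 151.66], [-163.58, 163.58]. Speed limits (degrees/s): [159.86, 159.86, 180, 180, 180, 180].

## Interface

Orientations are given as a 3x3 rotation matrix whose columns are the frame's x, y, z axes.
In Python, from rig import * gives the robot as it stands.
- The arm moves only by the tool send_rows, never from a script. Its argument "moves" is text: rows parted by semicolons, each of 5 numbers parted by spaces: the finger opening in mm, from 0 to 87, then the shift along the tool's x, y, z in mm, then the turn about the tool's y in degrees. In form: fingers dx dy dz yaw; .... A call has 1 to 20 rows; each row shifts and turns the commanded pose from where the row before left it, along the tool's axes as they then stand; what a row does not reach is not made up. A row lasts 1/12 s, in which the tool goes at most 41.7 mm and 7.16 degrees, less where a joint would pass 70% of its speed; a pose out of reach is approached as far as the arm can. A call is refused whole if a number of a shift passes 41.7 or a number of a turn 7.16, either way. A call with a gripper value outside its range is refused whole. The fingers move at their own pace and stop on an object; the grip force is fixed at half the most. Time passes only in rows, so rows that do not move let the fingers close. It gives the time, the measured TCP pose, the force and the opening at its end, in the units of the state.
- read_state(): the state, without advancing time (a new reading comes with each control period).
- capture(name): name is "scene" or "top"; returns a dict with "image" (420x560x3 uint8, blue, green, red), "z_map" (420x560 float32, m along the optical axis (not along the pixel's ray), 0 where there is no reading), "mtx" (3x3 intrinsics, pixels), "origin" and "rotation" of the camera in the world. Camera axes: x right, y up, looking along -z (the intrinsics and any distortion apply to the point x, -y, -z); pixel columns grow to the right and rows downward; lengths in m; the calibration is good to about 2 mm. A picture is of the moment at which its call begins.
- hand_in(): hands the job in, once; it reports no verdict.
Trained networks look in a picture, given as the dict that the camera call returned (one of the last four; its "shot" number tells which), for a name from the list of things; names that differ only in an ending like _2 or _b are one class to them, and where a whole thing is asked for, a point or a joint stands for the part that bears it (a point fixed in the world has none). Each returns a list of dicts, best first, with "p" (0 to 1); they miss things now and then, are a little off and sometimes report something else, mostly with a low value. They report only what shows in the picture. A call takes as long as a camera call.
- search_frame(picture, name): "bbox" ([left, top, right, bottom] in pixels, round what is visible of it).
- masks_of(picture, name): "region" (420x560 bool, what is visible of it) and "bbox" ([left, top, right, bottom] in pixels, round what is visible of it).
- mark_of(picture, name): "pixel" ([row, column] in pixels: a listed point, or the origin of a listed thing).
The state is a dict: "time_s": time; "joint_positions": joint angles; "qvel": joint speeds; "tau": joint torques, N m; "position": TCP position; "tcp_rot": TCP orientation; "force": force on the tool from outside, world axes, zero at the start; "moment": the same for the moment, N m; "opening": opening from 0.0 (shut) to 1.0 (fully open).
Only numpy, scipy, OpenCV 4.12 (cv2) and the standard library are available. Lean on these libraries where they do the work, as an engineer would, in place of code of your own. Each camera call takes 0.05 s, during which the arm holds its last target. There are 200 camera calls.

## Working session

There is one attempt and no reset: what is moved stays moved. The work goes in short steps, Python scripts to look and compute and a tool call to move; the robot and the scene stay as the last step left them, time stands still between calls to the robot, and variables do not carry over. Pictures are saved under pics/ and viewed, about 8 in all and at most 12, crops included, and the job is handed in when it is done.

Besides the shell and the picture viewer there is one more tool, called after "Request:" in YAML: its name, and indented under it one key for each argument. send_rows: Moves the arm, as the interface text tells. Its arguments: {"type":"object","properties":{"moves":{"type":"string"}},"required":["moves"]}

```bash
ls; mkdir -p pics; cat > h.py <<'E'
from rig import *
import numpy as np, cv2
def pts(p,rc,z=None):
    """world points for (row,col) list; z fixes a world height, else the z_map is used"""
    out=[]
    K=p["mtx"];R=np.array(p["rotation"]);o=np.array(p["origin"])
    for r,c in rc:
        d=np.array([(c-K[0][2])/K[0][0],-(r-K[1][2])/K[1][1],-1.0]);w=R@d
        s=p["z_map"][int(round(r)),int(round(c))] if z is None else (z-o[2])/w[2]
        out.append(o+s*w)
    return np.array(out)
E
python3 - <<'E'
from h import *
s=read_state();print({k:np.round(v,3).tolist() for k,v in s.items()})
for n in("scene","top"):
    p=capture(n);print(n,p.keys(),p["mtx"],p["origin"],np.round(p["rotation"],3).tolist())
    cv2.imwrite(f"pics/{n}0.png",p["image"])
    for t in("feeder","magazine","crank_axis","handle","lid_in","lid_out","small_lid","tray","bowl","spatula"):
        for m in mark_of(p,t)[:2]: print(t,round(m["p"],2),np.round(m["pixel"],1),np.round(pts(p,[m["pixel"]])[0],3), np.round(pts(p,[m["pixel"]],{"magazine":.1,"crank_axis":.168,"handle":.168,"lid_in":.1,"tray":.016}.get(t,0))[0],4))
E
```

```text
pics
{'time_s': 0.0, 'joint_positions': [-78.983, 30.277, 82.157, 0.001, 67.691, -10.227], 'qvel': [0.024, 0.108, -0.106, -0.031, 0.016, -0.021], 'tau': [-0.001, -44.005, -17.659, 0.063, 0.058, -0.0], 'position': [0.226, -0.582, 0.222], 'tcp_rot': [[0.362, -0.0, 0.932], [-0.932, 0.002, 0.362], [-0.002, -1.0, 0.0]], 'force': [0.187, -0.102, 0.61], 'moment': [-0.011, -0.026, -0.024], 'opening': 0.995}
scene dict_keys(['image', 'z_map', 'mtx', 'origin', 'rotation', 'shot']) [[522.82491148   0.         287.53013256]
 [  0.         522.82491148 205.30356854]
 [  0.           0.           1.        ]] [ 1.13778995 -0.91372452  0.9498506 ] [[0.847, -0.312, 0.432], [0.532, 0.505, -0.679], [-0.006, 0.805, 0.594]]
feeder 0.59 [239.8 276.6] [ 0.533 -0.018  0.037] [0.508  0.0188 0.    ]
feeder 0.29 [161.3 320.1] [0.532 0.216 0.163] [0.4067 0.4489 0.    ]
magazine 0.62 [212.5 276.7] [ 0.54  -0.024  0.137] [0.5124 0.0159 0.1   ]
handle 0.5 [171.6 358.4] [0.565 0.418 0.028] [0.6523 0.216  0.168 ]
handle 0.43 [160.7 318.9] [0.527 0.216 0.163] [0.5315 0.2089 0.168 ]
lid_in 0.51 [208.6 278.8] [ 0.539 
[... 1314 characters left out ...]
.1] [0.514 0.233 0.187] [0.5177 0.2358 0.168 ]
lid_in 0.66 [232.  270.6] [0.494 0.022 0.123] [0.4972 0.0218 0.1   ]
lid_out 0.79 [220.9 360.4] [ 0.546 -0.296  0.02 ] [ 0.5494 -0.2995  0.    ]
small_lid 0.54 [257.1 366. ] [ 0.418 -0.309  0.017] [ 0.4197 -0.3124  0.    ]
small_lid 0.39 [231.4 269.8] [0.496 0.024 0.119] [0.5153 0.0254 0.    ]
tray 0.65 [233.1 303.7] [ 0.505 -0.094  0.02 ] [ 0.5052 -0.0941  0.016 ]
bowl 0.56 [180.  384.3] [ 0.698 -0.393  0.008] [ 0.7002 -0.3949  0.    ]
bowl 0.41 [232.3 270.9] [0.493 0.021 0.123] [0.512  0.0215 0.    ]
spatula 0.66 [271.2 412.2] [ 0.368 -0.469  0.009] [ 0.3684 -0.4716  0.    ]
spatula 0.37 [231.  270.7] [0.498 0.021 0.114] [0.5167 0.0221 0.    ]
```

View pics/scene0.png

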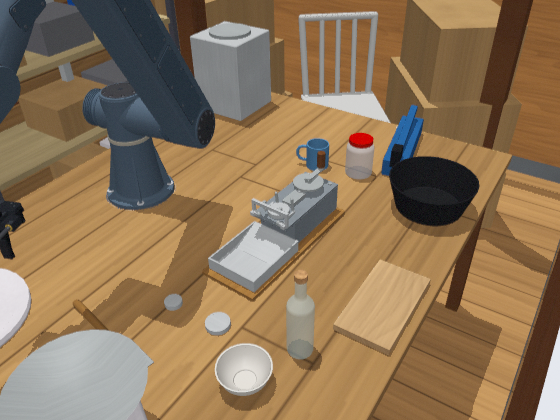

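View pics/top0.png

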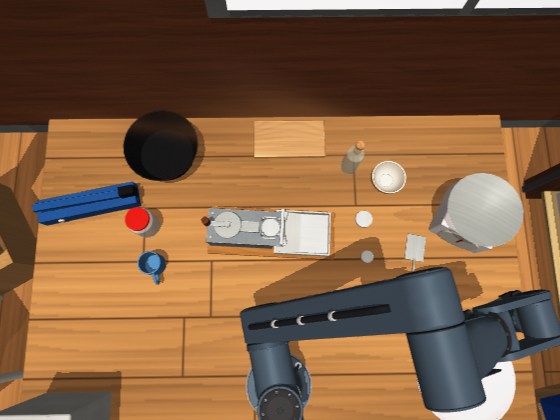

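The scene view shows the feeder with knob near (321,160) and tray near (255,256), and the loose large lid at (217,323). The top view has the large lid at (364,219), the knob at (206,220) and the tray at (305,233). I'll refine these next.

```bash
python3 - <<'E'
from h import *
Z={"lid_out":.014,"small_lid":.014,"lid_in":.114}
for n in("top","scene"):
    p=capture(n)
    v,u=np.mgrid[:420,:560];K=p["mtx"];R=np.array(p["rotation"])
    d=np.stack([(u-K[0,2])/K[0,0],-(v-K[1,2])/K[1,1],-np.ones(u.shape)],-1)
    W=(d*p["z_map"][...,None])@R.T+p["origin"]
    np.save(f"W_{n}.npy",W);np.save(f"im_{n}.npy",p["image"])
    for t in("lid_out","small_lid","lid_in","handle","feeder","tray"):
        for m in masks_of(p,t)[:2]:
            g=m["region"];P=W[g];
            e=""
            if t in Z:
                q=P[np.abs(P[:,2]-Z[t])<.006]
                if len(q)>8:
                  (cx,cy),r=cv2.minEnclosingCircle(q[:,:2].astype(np.float32)); e=(q.mean(0).round(4),round(cx,4),round(cy,4),round(r,4))
            if t=="handle":
                q=P[(P[:,2]>.145)]; e=(q.mean(0).round(4),q.min(0).round(3),q.max(0).round(3)) if len(q) else ""
            if t in("feeder","tray"):
                c=cv2.minAreaRect(P[:,:2].astype(np.float32)); e=c
            print(n,t,round(m["p"],2),g.sum(),np.round(m["bbox"]),e)
p=0
im=np.load("im_top.npy")[195:265,195:340];a=cv2.resize(im,None,fx=5.4,fy=5.4,interpolation=cv2.INTER_CUBIC)
im=np.load("im_scene.npy")[145:285,200:360];b=cv2.resize(im,None,fx=4.9,fy=4.9,interpolation=cv2.INTER_CUBIC)
cv2.imwrite("pics/ca.png",a);cv2.imwrite("pics/cb.png",cv2.resize(b,(686,600)))
W=np.load("W_top.npy")
for lo,hi in((.04,.05),(.096,.104),(.108,.12),(.12,.13),(.13,.15),(.15,.2)):
    g=(W[...,2]>lo)&(W[...,2]<hi)&(W[...,0]>.4)&(W[...,0]<.65)&(W[...,1]>-.25)&(W[...,1]<.3)
    q=W[g]; print(lo,len(q),q.min(0).round(3),q.max(0).round(3),q.mean(0).round(4)) if len(q)>3 else 0
    if len(q)>3: print(cv2.minAreaRect(q[:,:2].astype(np.float32)))
E
```

```text
top lid_out 0.78 195 [355. 212. 373. 230.] (array([ 0.5546, -0.3061,  0.0145]), 0.5541, -0.3084, 0.0292)
top small_lid 0.58 129 [362. 250. 374. 262.] (array([ 0.4211, -0.3101,  0.0143]), 0.4214, -0.3099, 0.0218)
top lid_in 0.78 205 [258. 222. 278. 240.] (array([0.5103, 0.0261, 0.1148]), 0.5098, 0.0251, 0.0279)
top lid_in 0.74 5754 [203. 205. 335. 258.] (array([0.5128, 0.0773, 0.1134]), 0.5169, 0.0963, 0.1334)
top handle 0.41 77 [200. 218. 206. 230.] (array([0.522 , 0.2281, 0.1806]), array([0.513, 0.218, 0.147]), array([0.534, 0.24 , 0.199]))
top feeder 0.85 5931 [203. 204. 336. 263.] ((0.4358134865760803, 0.027924761176109314), (0.4564603567123413, 0.3322620689868927), 87.27997589111328)
top tray 0.93 5828 [203. 208. 335. 262.] ((0.4352918863296509, 0.03155629336833954), (0.45153942704200745, 0.3306944966316223), 87.09649658203125)
scene lid_out 0.98 474 [204. 315. 228. 336.] (array([ 0.5615, -0.3136,  0.0132]), 0.5583, -0.3123, 0.0325)
scene lid_out 0.33 1115 [345. 136. 373. 181.] (array([0.5588, 0.4249, 0.0138]), 0.5489, 0.4502, 0.0437)
scene small_lid 0.7 232 [164. 295. 183. 312.]
[... 1289 characters left out ...]
   0.108] [0.572 0.225 0.12 ] [0.5119 0.0526 0.114 ]
((0.5144573450088501, 0.09756534546613693), (0.24943013489246368, 0.11172374337911606), 86.0495834350586)
0.12 433 [ 0.451 -0.012  0.12 ] [0.563 0.216 0.13 ] [0.5199 0.1564 0.1253]
((0.5106887221336365, 0.09834100306034088), (0.23555676639080048, 0.08658500760793686), 81.5479736328125)
0.13 257 [ 0.451 -0.02   0.13 ] [0.565 0.236 0.15 ] [0.5154 0.0959 0.1394]
((0.5162414312362671, 0.10926593095064163), (0.252553254365921, 0.11457671970129013), 86.26766204833984)
0.15 64 [ 0.513 -0.016  0.151] [0.561 0.24  0.199] [0.5229 0.2243 0.1817]
((0.5363712906837463, 0.11135275661945343), (0.020840125158429146, 0.25895771384239197), 6.22095251083374)
```

View pics/ca.png

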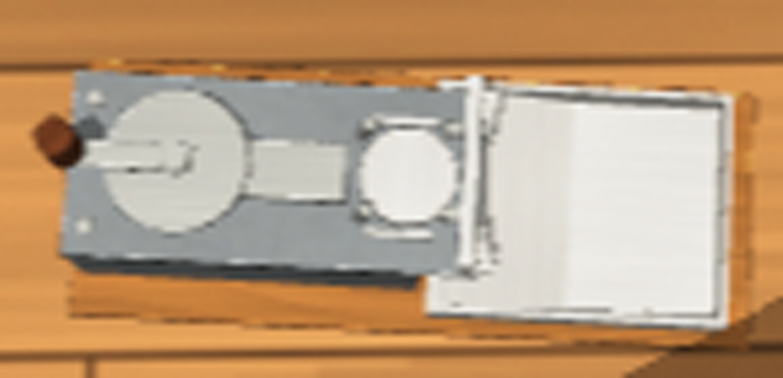

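View pics/cb.png

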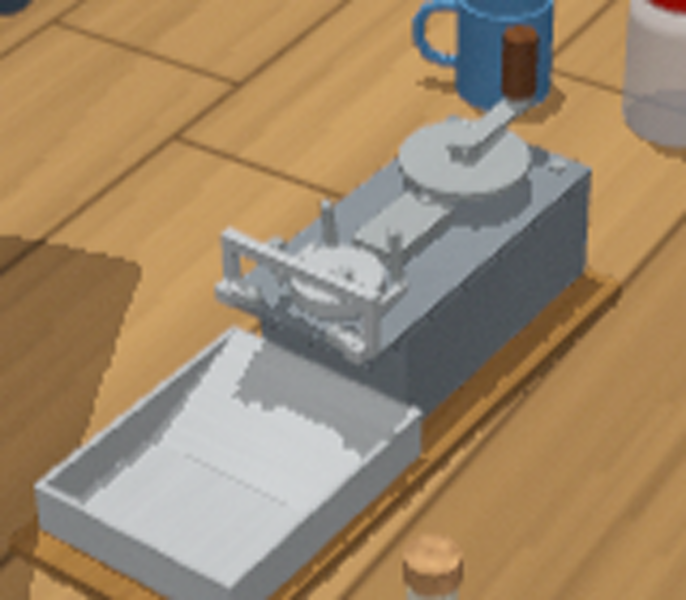

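The crops show the feeder's rotation: in the top view the deck's long edge drops slightly to the right, about 3.6°. They also show the four rods around lid_in, and the knob at the left end. Both cameras agree on the relative layout, with a shared offset of about 6 mm between them. Next I'll plan the approach.

```bash
cat >> h.py <<'E'
A=np.radians(3.64) # feeder y axis = (sin A, cos A)
XF=np.array([np.cos(A),-np.sin(A),0]);YF=np.array([np.sin(A),np.cos(A),0])
def plan(target,yaw_total,n,f,s=None,step=None):
    """n equal rows from the present pose to target (world), turning yaw_total deg about tool y"""
    s=s or read_state();R=np.array(s["tcp_rot"]);p=np.array(s["position"]);d=(np.array(target)-p)/n;rows=[]
    a=yaw_total/n
    for i in range(n):
        l=R.T@d*1000
        rows.append(f"{f} {l[0]:.1f} {l[1]:.1f} {l[2]:.1f} {a:.2f}")
        R=R@cv2.Rodrigues(np.array([0,np.radians(a),0]))[0]
    print("; ".join(rows))
def st():
    s=read_state();R=np.array(s["tcp_rot"]);print("t",round(s["time_s"],2),"p",np.round(s["position"],4),"yaw",round(np.degrees(np.arctan2(R[1,0],R[0,0])),2),"F",np.round(s["force"],1),"op",round(s["opening"]*87,1));return s
E
python3 - <<'E'
from h import *
plan([.5565,-.310,.09],-65.1,14,87)
p=capture("scene")
for t in("glass_bottle",):
    for n in("scene","top"):
        q=capture(n)
        for m in mark_of(q,t)[:1]: print(t,m["p"],pts(q,[m["pixel"]],0.)[0])
E
```

```text
87 -9.6 9.5 29.0 -4.65; 87 -7.2 9.5 29.7 -4.65; 87 -4.8 9.5 30.2 -4.65; 87 -2.3 9.5 30.5 -4.65; 87 0.2 9.5 30.6 -4.65; 87 2.6 9.5 30.5 -4.65; 87 5.1 9.5 30.1 -4.65; 87 7.5 9.5 29.6 -4.65; 87 9.9 9.5 28.9 -4.65; 87 12.2 9.5 28.0 -4.65; 87 14.4 9.5 26.9 -4.65; 87 16.6 9.5 25.7 -4.65; 87 18.6 9.5 24.3 -4.65; 87 20.5 9.5 22.7 -4.65
glass_bottle 0.97 [ 7.51181765e-01 -2.64958939e-01 -1.11022302e-16]
glass_bottle 0.82 [ 0.75791148 -0.25509764  0.        ]
```

Request:
send_rows:
  moves: "87 -9.6 9.5 29.0 -4.65; 87 -7.2 9.5 29.7 -4.65; 87 -4.8 9.5 30.2 -4.65; 87 -2.3 9.5 30.5 -4.65; 87 0.2 9.5 30.6 -4.65; 87 2.6 9.5 30.5 -4.65; 87 5.1 9.5 30.1 -4.65; 87 7.5 9.5 29.6 -4.65; 87 9.9 9.5 28.9 -4.65; 87 12.2 9.5 28.0 -4.65; 87 14.4 9.5 26.9 -4.65; 87 16.6 9.5 25.7 -4.65; 87 18.6 9.5 24.3 -4.65; 87 20.5 9.5 22.7 -4.65; 87 0 0 0 0"

```text
time_s: 3.3
position: [0.5595, -0.3054, 0.0877]
tcp_rot: [[0.998, 0.0, 0.057], [-0.057, 0.003, 0.998], [-0.0, -1.0, 0.003]]
force: [0.1, 0.4, 0.1]
opening: 0.998
```

```bash
python3 - <<'E'
from h import *
st();p=capture("scene");im=p["image"][220:400,120:320];cv2.imwrite("pics/s1.png",cv2.resize(im,None,fx=3.3,fy=3.3,interpolation=cv2.INTER_CUBIC))
v,u=np.mgrid[:420,:560]
K=p["mtx"];d=np.stack([(u-K[0,2])/K[0,0],-(v-K[1,2])/K[1,1],-np.ones(u.shape)],-1)
W=(d*p["z_map"][...,None])@np.array(p["rotation"]).T+p["origin"]
for m in masks_of(p,"lid_out")[:1]: print(m["p"],m["bbox"],W[m["region"]].mean(0))
# fingertips: points in z .085-.115 near the tool
g=(W[...,2]>.088)&(W[...,2]<.13)&(abs(W[...,0]-.5565)<.1)&(abs(W[...,1]+.31)<.05)
q=(W[g]-[.5565,-.310,0]);xy=np.c_[q@XF,q@YF,W[g][:,2]]
for s in(-1,1):
    k=xy[xy[:,0]*s>0];print(len(k),k.min(0).round(4),k.max(0).round(4),np.percentile(k,[5,50,95],axis=0).round(4).tolist())
E
```

```text
t 3.3 p [ 0.5595 -0.3054  0.0877] yaw -3.26 F [0.1 0.4 0.1] op 86.8
0.95 [205.7, 314.1, 226.8, 337.2] [ 0.56617796 -0.31904014  0.01812709]
116 [-0.0509 -0.0101  0.0882] [-0.0359  0.0127  0.1296] [[-0.0468, -0.0086, 0.0905], [-0.04, -0.0027, 0.1075], [-0.0373, 0.0101, 0.1285]]
74 [ 0.0468 -0.0099  0.0881] [0.0593 0.0166 0.1249] [[0.049, -0.0085, 0.0891], [0.0564, -0.004, 0.1003], [0.0586, 0.0134, 0.1201]]
```

View pics/s1.png

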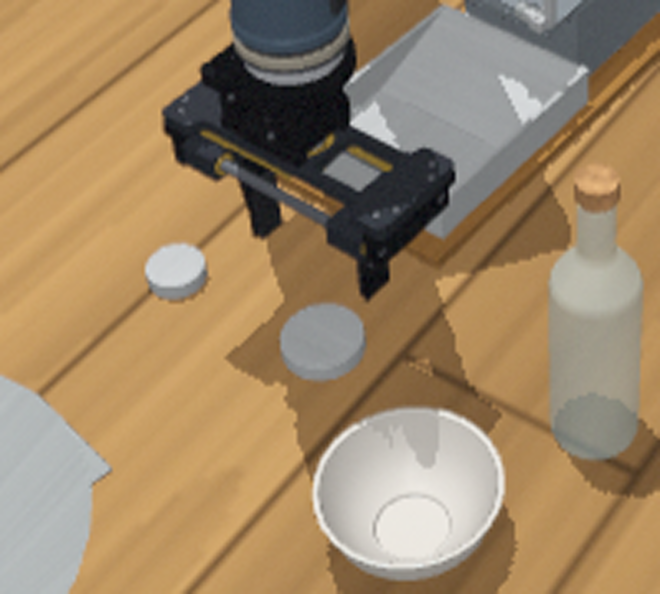

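The gripper is open above the large lid, which sits at about (322,340) in the crop between the fingers' line. The bottle and bowl are clear, so I'll descend and grip.

Request:
send_rows:
  moves: "87 -2.5 10 -2.0 -0.4; 87 0 20 0 0; 87 0 20 0 0; 87 0 18 0 0; 87 0 10 0 0; 87 0 4 0 0; 87 0 0 0 0; 56 0 0 0 0; 56 0 0 0 0; 56 0 0 0 0; 56 0 0 0 0; 56 0 0 0 0; 56 0 0 0 0; 56 0 0 0 0"

```text
time_s: 4.57
position: [0.5543, -0.312, 0.0082]
tcp_rot: [[0.998, 0.001, 0.057], [-0.057, -0.001, 0.998], [0.001, -1.0, -0.001]]
force: [0.6, 2.1, 2.9]
opening: 0.67
```

```bash
python3 - <<'E'
from h import *
st()
E
```

```text
t 4.57 p [ 0.5543 -0.312   0.0082] yaw -3.24 F [0.6 2.1 2.9] op 58.3
```

Request:
send_rows:
  moves: "56 0 -15 0 0; 56 0 -30 0 0; 56 0 -35 0 0; 56 0 -35 -0 0; 56 -4.3 -35 23.3 0; 56 -4.3 -30 23.3 0; 56 -4.3 0 23.3 0; 56 -4.3 0 23.3 0; 56 -4.3 0 23.3 0; 56 -4.3 0 23.3 0; 56 -4.3 0 23.3 0; 56 -4.3 0 23.3 0; 56 -4.3 0 23.3 0; 56 -4.3 0 23.3 0; 56 -4.3 0 23.3 0; 56 -4.3 0 23.3 0; 56 -4.3 0 23.3 0; 56 -4.3 0 23.3 -0.4; 56 0 0 0 0; 56 0 0 0 0"

```text
time_s: 6.23
position: [0.5118, 0.0179, 0.187]
tcp_rot: [[0.999, -0.0, 0.047], [-0.047, -0.0, 0.999], [-0.0, -1.0, -0.0]]
force: [0.5, -0.1, -0.7]
opening: 0.676
```

```bash
python3 - <<'E'
from h import *
st()
for n in("scene","top"):
    p=capture(n);v,u=np.mgrid[:420,:560]
    K=p["mtx"];d=np.stack([(u-K[0,2])/K[0,0],-(v-K[1,2])/K[1,1],-np.ones(u.shape)],-1)
    W=(d*p["z_map"][...,None])@np.array(p["rotation"]).T+p["origin"]
    np.save(f"W1_{n}.npy",W);np.save(f"im1_{n}.npy",p["image"])
    for m in masks_of(p,"lid_out")[:2]: 
        q=W[m["region"]];print(n,m["p"],m["bbox"],q.mean(0).round(4),q.min(0).round(3),q.max(0).round(3))
im=np.load("im1_scene.npy")[130:290,190:370];a=cv2.resize(im,None,fx=3.7,fy=3.7,interpolation=cv2.INTER_CUBIC)
cv2.imwrite("pics/s2.png",a)
st()
E
```

```text
t 6.23 p [0.5118 0.0179 0.187 ] yaw -2.7 F [ 0.5 -0.1 -0.7] op 58.8
scene 0.65 [268.4, 182.7, 280.4, 195.6] [0.5164 0.0058 0.1922] [ 0.346 -0.914 -0.005] [1.138 0.294 0.95 ]
t 6.43 p [0.5127 0.0159 0.1871] yaw -2.92 F [0.4 0.5 0. ] op 58.8
```

View pics/s2.png

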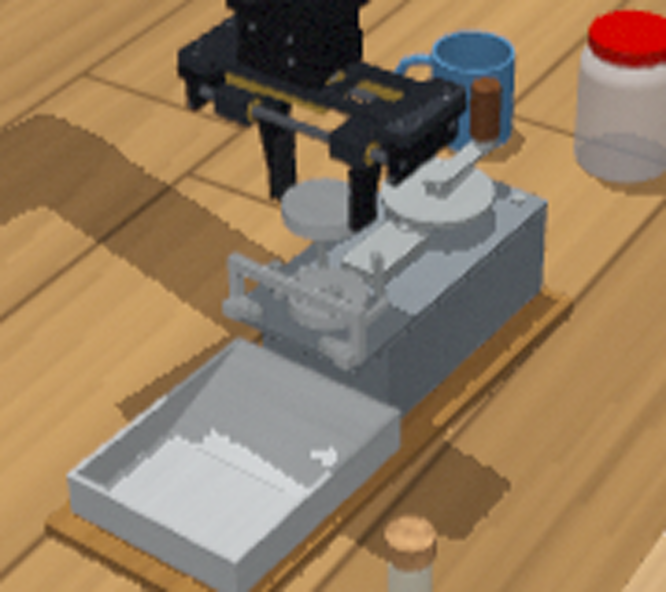

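The lid is held flat above the magazine, at about (317,207) in the crop. It seems to sit toward -y of the fingers, so I'll fit its centre against the magazine lid in the same camera.

```bash
cat > fit.py <<'E'
from h import *
from scipy.optimize import minimize
def proj(p,P):
    c=(P-np.array(p["origin"]))@np.array(p["rotation"]);K=p["mtx"]
    return np.c_[K[0,2]-K[0,0]*c[:,0]/c[:,2],K[1,2]+K[1,1]*c[:,1]/c[:,2]]
t=np.linspace(0,2*np.pi,90)
def sil(p,x,y,zb,ss=8,box=None):
    l,tp,w,h=box
    P=np.vstack([np.c_[x+.03*np.cos(t),y+.03*np.sin(t),np.full(90,z)] for z in(zb,zb+.014)])
    uv=(proj(p,P)-[l-.5,tp-.5])*ss-.5
    m=np.zeros((h*ss,w*ss),np.uint8);cv2.fillConvexPoly(m,cv2.convexHull(uv.astype(np.float32)).round().astype(int),1)
    return cv2.resize(m.astype(np.float32),(w,h),interpolation=cv2.INTER_AREA)
def fit(p,obs,care,box,x0):
    f=lambda a:np.sum(care*np.abs(sil(p,a[0]/1e3,a[1]/1e3,x0[2],box=box)-obs))
    best=min((f((x,y)),x,y) for x in np.arange(x0[0]*1e3-16,x0[0]*1e3+17,2) for y in np.arange(x0[1]*1e3-16,x0[1]*1e3+17,2))
    best=min((f((x,y)),x,y) for x in np.arange(best[1]-2,best[1]+2.1,.4) for y in np.arange(best[2]-2,best[2]+2.1,.4))
    return best
E
python3 - <<'E'
from fit import *
p=capture("scene")
im1=np.load("im1_scene.npy");im0=np.load("im_scene.npy")
# held lid: gray & differs from initial image
W=np.load("W1_scene.npy");W0=np.load("W_scene.npy")
box=(255,165,45,45);sl=(slice(165,210),slice(255,300))
near=(np.abs(W[...,2]-.187)<.016)&(np.abs(W[...,0]-.512)<.06)&(np.abs(W[...,1]-.012)<.07)
dark=im1.max(2)<60
hsv=cv2.cvtColor(im1,cv2.COLOR_BGR2HSV);lid=near&~dark&(hsv[...,1]<60)
care=~cv2.dilate((dark).astype(np.uint8),np.ones((3,3)))[sl].astype(bool)
print("held scene",lid[sl].sum(),fit(p,lid[sl].astype(float),care,box,(.512,.015,.179)),"tool .5127 .0159")
# loose lid initially
box=(195,305,45,40);sl=(slice(305,345),slice(195,240))
hsv=cv2.cvtColor(im0,cv2.COLOR_BGR2HSV);lid=(hsv[...,1]<70)
print("out scene",lid[sl].sum(),fit(p,lid[sl].astype(float),np.ones((40,45)),box,(.556,-.310,0)))
p=capture("top");im0=np.load("im_top.npy");hsv=cv2.cvtColor(im0,cv2.COLOR_BGR2HSV)
box=(350,205,30,30);sl=(slice(205,235),slice(350,380));lid=hsv[...,1]<70
print("out top",lid[sl].sum(),fit(p,lid[sl].astype(float),np.ones((30,30)),box,(.556,-.310,0)))
print("lid_in top crop",pts(p,[(227.0,270.5)],.114)[0],"rods",pts(p,[(226.6,271.1)],.144)[0])
import json
a=np.load("im_scene.npy")[188:232,248:312];cv2.imwrite("pics/m0.png",cv2.resize(a,None,fx=12,fy=12,interpolation=cv2.INTER_NEAREST))
E
```

```text
held scene 275 (np.float64(17.9375), np.float64(514.8), np.float64(18.199999999999996)) tool .5127 .0159
out scene 494 (np.float64(31.28125), np.float64(558.8), np.float64(-311.20000000000016))
out top 220 (np.float64(21.953125), np.float64(556.7999999999998), np.float64(-309.20000000000016))
lid_in top crop [0.51173373 0.02188502 0.114     ] rods [0.50792113 0.01971256 0.144     ]
```

View pics/m0.png

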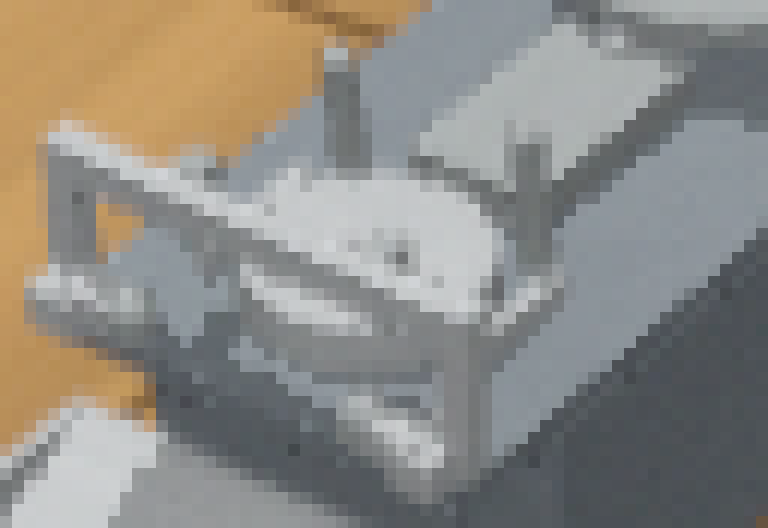

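```bash
python3 - <<'E'
from fit import *
p=capture("scene")
px=lambda u,v:(188+v/12-.5,248+u/12-.5)
r=pts(p,[px(335,56),px(530,138),px(205,160)],.143);print(r.round(4))
m=(r[0]+r[1])/2-.0245*YF;print("mag from +y rods",m.round(4), "rod dist",np.linalg.norm(r[0]-r[1]),"diag/y",(r[0]-r[2]).round(4), "from diagonal", ((r[1]+r[2])/2).round(4))
# predicted pixels of the lid_in outline and rod tops for candidate centres, in m0.png coordinates
im=cv2.imread("pics/m0.png")
for c,col in(((.5148,.0205),(0,0,255)),((.512,.0235),(255,0,0))):
    c=np.array([*c,0])
    for z in(.100,.114):
        P=c+.03*np.c_[np.cos(t),np.sin(t),0*t]+[0,0,z];uv=(proj(p,P)-[248,188]+.5)*12
        cv2.polylines(im,[uv.round().astype(int)],True,col,1)
    for a in(-1,1):
        for b in(-1,1):
            P=np.array([c+a*.026*XF+b*.0245*YF+[0,0,z] for z in(.114,.144)]);uv=(proj(p,P)-[248,188]+.5)*12
            cv2.line(im,*[tuple(int(k) for k in q) for q in uv],col,2)
cv2.imwrite("pics/m1.png",im)
E
```

```text
[[ 0.4917  0.0429  0.143 ]
 [ 0.5455  0.0391  0.143 ]
 [ 0.4892 -0.0054  0.143 ]]
mag from +y rods [0.517  0.0165 0.143 ] rod dist 0.053976776520338964 diag/y [0.0025 0.0482 0.    ] from diagonal [0.5174 0.0169 0.143 ]
```

View pics/m1.png

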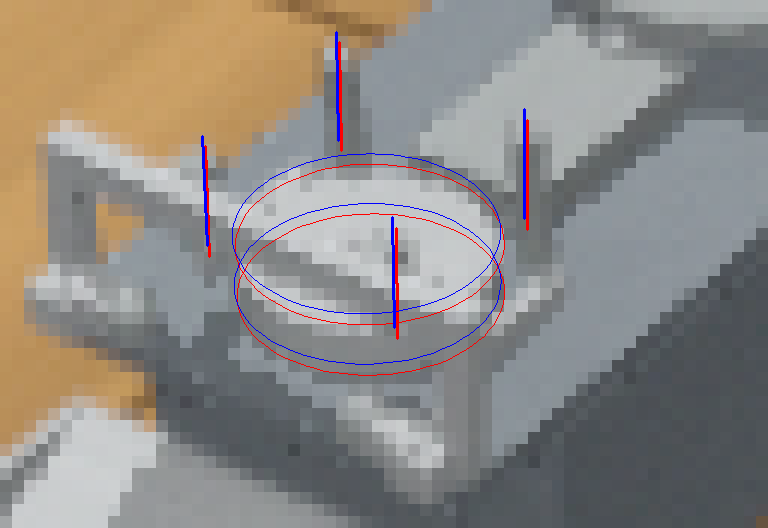

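Projected on the image, the red outline at (0.5148, 0.0205) fits the magazine lid to about 1 mm, and the rods suggest (0.517, 0.017). The held lid, in the same camera, is at (0.5148, 0.0182), so it is nearly aligned. I'll nudge it +1 mm in x and lower it gently.

Request:
send_rows:
  moves: "56 1 5 0 0; 56 0 10 0 0; 56 0 10 0 0; 56 0 5 0 0; 56 0 2 0 0; 56 0 2 0 0; 56 0 2 0 0; 56 0 2 0 0; 56 0 0 0 0"

```text
time_s: 7.33
position: [0.5131, 0.017, 0.1489]
tcp_rot: [[0.999, -0.0, 0.05], [-0.05, 0.0, 0.999], [-0.0, -1.0, 0.0]]
force: [-0.0, -0.3, -0.3]
opening: 0.676
```

```bash
python3 -c "
from h import *
s=st();print(np.round(s['moment'],2))"
```

```text
t 7.33 p [0.5131 0.017  0.1489] yaw -2.85 F [-0.  -0.3 -0.3] op 58.8
[ 0.03 -0.11 -0.08]
```

Still no contact force, with the lid's underside 3 mm below the rod tops. I'll keep lowering.

Request:
send_rows:
  moves: "56 0 3 0 0; 56 0 3 0 0; 56 0 3 0 0; 56 0 3 0 0; 56 0 0 0 0"

```text
time_s: 7.75
position: [0.5128, 0.017, 0.1364]
tcp_rot: [[0.999, -0.001, 0.05], [-0.05, 0.0, 0.999], [-0.001, -1.0, 0.0]]
force: [-1.3, 1.1, 0.4]
opening: 0.676
```

```bash
python3 -c "
from h import *
s=st();print(np.round(s['moment'],2))"
```

```text
t 7.75 p [0.5128 0.017  0.1364] yaw -2.85 F [-1.3  1.1  0.4] op 58.8
[0.08 0.11 0.01]
```

Request:
send_rows:
  moves: "56 0 3 0 0; 56 0 3 0 0; 56 0 3 0 0; 56 0 2 0 0; 56 0 1.5 0 0; 56 0 0 0 0"

```text
time_s: 8.25
position: [0.5129, 0.017, 0.1241]
tcp_rot: [[0.999, -0.001, 0.05], [-0.05, 0.0, 0.999], [-0.001, -1.0, 0.0]]
force: [-0.8, 2.4, -0.4]
opening: 0.678
```

```bash
python3 -c "
from h import *
s=st();print(np.round(s['moment'],2))"
```

```text
t 8.25 p [0.5129 0.017  0.1241] yaw -2.86 F [-0.8  2.4 -0.4] op 59.0
[0.28 0.21 0.01]
```

Request:
send_rows:
  moves: "56 0 1 0 0; 56 0 1 0 0; 56 0 0 0 0; 66 0 0 0 0; 76 0 0 0 0; 76 0 0 0 0; 76 0 -10 0 0; 76 0 -20 0 0; 76 0 -30 0 0; 76 0 -20 0 0; 60 0 0 0 0"

```text
time_s: 9.17
position: [0.517, 0.0162, 0.2076]
tcp_rot: [[0.999, 0.011, 0.05], [-0.05, -0.002, 0.999], [0.011, -1.0, -0.002]]
force: [0.4, -0.1, 0.8]
opening: 0.842
```

```bash
python3 - <<'E'
from h import *
st();p=capture("scene");cv2.imwrite("pics/s3.png",cv2.resize(p["image"][130:270,200:360],None,fx=4.2,fy=4.2,interpolation=cv2.INTER_CUBIC))
for n in("scene","top"):
    for m in mark_of(p,"handle")[:2]+mark_of(p,"crank_axis")[:1]: print(n,m["p"],m["pixel"],pts(p,[m["pixel"]],.168)[0].round(4))
    if n=="scene": p=capture("top")
# handle from the first pictures: dark knob pixels by colour
for n in("scene","top"):
    W=np.load(f"W_{n}.npy");im=np.load(f"im_{n}.npy");h=cv2.cvtColor(im,cv2.COLOR_BGR2HSV)
    g=(h[...,2]<130)&(h[...,1]>110)&(W[...,2]>.14)&(W[...,2]<.21)&(abs(W[...,0]-.525)<.05)&(abs(W[...,1]-.23)<.05)
    q=W[g];v,u=np.nonzero(g);print(n,len(q),q.mean(0).round(4),q.min(0).round(4),q.max(0).round(4),"px",v.mean(),u.mean(),v.min(),v.max(),u.min(),u.max())
    pp=capture(n);print(pts(pp,[(v.mean(),u.mean())],.164)[0].round(4))
E
```

```text
t 9.17 p [0.517  0.0162 0.2076] yaw -2.85 F [ 0.4 -0.1  0.8] op 73.2
scene 0.62 [157.2, 319.3] [0.523  0.2262 0.168 ]
scene 0.84 [166.2, 308.5] [0.5211 0.1681 0.168 ]
top 0.59 [225.3, 203.2] [0.5106 0.2354 0.168 ]
top 0.67 [222.5, 225.0] [0.5188 0.1662 0.168 ]
scene 117 [0.5316 0.2187 0.1681] [0.5188 0.2072 0.1444] [0.5425 0.233  0.1899] px 159.12820512820514 320.61538461538464 151 167 317 324
[0.5283 0.2247 0.164 ]
top 53 [0.5221 0.2264 0.1812] [0.5131 0.2183 0.151 ] [0.5339 0.2367 0.1985] px 220.9433962264151 205.43396226415095 217 225 202 209
[0.5253 0.2292 0.164 ]
```

View pics/s3.png

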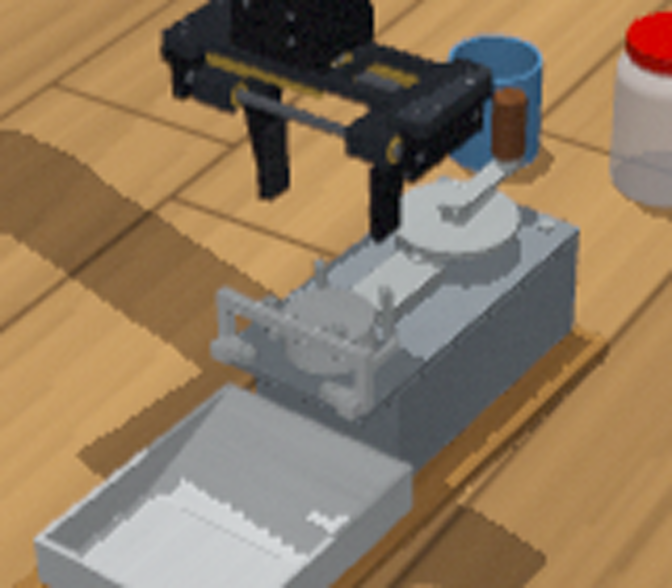

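The second lid lies flat in the magazine, at (330,320) in the crop, with the gripper clear above. Next I'll go over the knob, turning the jaws along the feeder's y.

```bash
python3 - <<'E'
from h import *
plan([.526,.227,.208],-89.2,14,60)
E
```

```text
60 0.2 -0.5 15.0 -6.37; 60 1.9 -0.5 14.9 -6.37; 60 3.5 -0.5 14.6 -6.37; 60 5.1 -0.5 14.1 -6.37; 60 6.7 -0.5 13.5 -6.37; 60 8.1 -0.5 12.7 -6.37; 60 9.5 -0.5 11.7 -6.37; 60 10.7 -0.5 10.6 -6.37; 60 11.8 -0.5 9.3 -6.37; 60 12.8 -0.5 7.9 -6.37; 60 13.6 -0.5 6.5 -6.37; 60 14.2 -0.5 4.9 -6.37; 60 14.7 -0.5 3.3 -6.37; 60 14.9 -0.5 1.7 -6.37
```

Request:
send_rows:
  moves: "60 0.2 -0.5 15.0 -6.37; 60 1.9 -0.5 14.9 -6.37; 60 3.5 -0.5 14.6 -6.37; 60 5.1 -0.5 14.1 -6.37; 60 6.7 -0.5 13.5 -6.37; 60 8.1 -0.5 12.7 -6.37; 60 9.5 -0.5 11.7 -6.37; 60 10.7 -0.5 10.6 -6.37; 60 11.8 -0.5 9.3 -6.37; 60 12.8 -0.5 7.9 -6.37; 60 13.6 -0.5 6.5 -6.37; 60 14.2 -0.5 4.9 -6.37; 60 14.7 -0.5 3.3 -6.37; 60 14.9 -0.5 1.7 -6.37; 60 0 0 0 0; 60 0 0 0 0; 60 0 0 0 0"

```text
time_s: 10.98
position: [0.5263, 0.2264, 0.209]
tcp_rot: [[0.066, -0.001, -0.998], [0.998, -0.001, 0.066], [-0.001, -1.0, 0.001]]
force: [0.0, 0.1, -1.0]
opening: 0.688
```

```bash
python3 - <<'E'
from h import *
s=st();plan([.526,.227,.153],0,1,60)
p=capture("scene");cv2.imwrite("pics/s4.png",cv2.resize(p["image"][100:220,240:400],None,fx=5,fy=5,interpolation=cv2.INTER_CUBIC))
E
```

```text
t 10.98 p [0.5263 0.2264 0.209 ] yaw 86.2 F [ 0.   0.1 -1. ] op 59.9
60 0.7 56.0 0.3 0.00
```

View pics/s4.png

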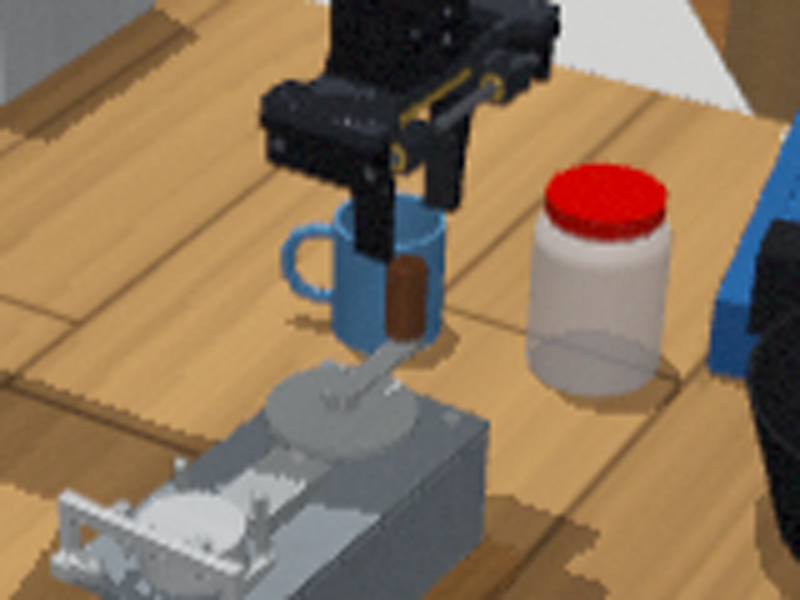

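The jaws straddle the knob, with tip midpoint (409,230) above the knob top at (407,262), so they are well centred. I'll descend and grip.

Request:
send_rows:
  moves: "60 0.7 15 0.3 0; 60 0 15 0 0; 60 0 15 0 0; 60 0 8 0 0; 60 0 3 0 0; 45 0 0 0 0; 35 0 0 0 0; 30 0 0 0 0; 26 0 0 0 0; 24 0 0 0 0; 21 0 0 0 0; 21 0 0 0 0; 21 0 0 0 0"

```text
time_s: 12.12
position: [0.5265, 0.2272, 0.1539]
tcp_rot: [[0.064, 0.0, -0.998], [0.998, -0.001, 0.064], [-0.001, -1.0, -0.0]]
force: [0.1, -2.7, 1.5]
opening: 0.269
```

```bash
python3 - <<'E'
from h import *
s=st();print(np.round(s["moment"],2))
E
```

```text
t 12.12 p [0.5265 0.2272 0.1539] yaw 86.36 F [ 0.1 -2.7  1.5] op 23.4
[-0.33 -0.16  0.06]
```

The knob is gripped (opening 23.4 mm) with small forces. I'll prepare circle rows relative to this grip.

```bash
cat > circ.py <<'E'
import numpy as np,sys
P0=np.array([.5265,.2272]);
def rows(q0,dqs,ox=0,oz=0,nd=1,yaw=86.36,f=21):
    """tool rows for crank steps dqs from q0; ox, oz spread small corrections (mm)"""
    A=np.radians(90-yaw) if True else 0
    out=[];c=np.zeros(2);q=q0;n=len(dqs)
    g=lambda q:65*np.array([np.cos(q),-np.sin(q)])
    for i,d in enumerate(dqs):
        q+=d;w=g(q)-g(q0)+np.array([ox,oz])*(i+1)/n;s=np.round(w-c,nd);c+=s
        out.append(f"{f} {s[0]:g} 0 {s[1]:g} 0")
    print(f"# to q={q:.3f}, {n} rows");print("; ".join(out));return q
def where(pos,yaw=3.64):
    """crank angle and radius error seen from the measured TCP"""
    a=np.radians(yaw);x=np.array([np.cos(a),-np.sin(a)]);y=np.array([np.sin(a),np.cos(a)])
    d=np.array(pos[:2])-(P0-.065*y);print("q",round(np.arctan2(d@x,d@y)%(2*np.pi),3),"r err mm",round((np.hypot(*d)-.065)*1e3,2))
E
python3 - <<'E'
from circ import *
q=rows(0,[.02,.04,.06]+[.08]*5+[.05,.02,.01])
q=rows(q,[.02,.04,.06]+[.08]*7+[.05,.03,.02,.01])
E
```

```text
# to q=0.600, 11 rows
21 -0 0 -1.3 0; 21 -0.1 0 -2.6 0; 21 -0.4 0 -3.9 0; 21 -0.8 0 -5.1 0; 21 -1.2 0 -5.1 0; 21 -1.7 0 -4.9 0; 21 -2 0 -4.8 0; 21 -2.4 0 -4.6 0; 21 -1.7 0 -2.8 0; 21 -0.7 0 -1.1 0; 21 -0.4 0 -0.5 0
# to q=1.390, 14 rows
21 -0.7 0 -1.1 0; 21 -1.6 0 -2.1 0; 21 -2.5 0 -3 0; 21 -3.6 0 -3.7 0; 21 -3.8 0 -3.5 0; 21 -4.2 0 -3.1 0; 21 -4.3 0 -2.9 0; 21 -4.6 0 -2.4 0; 21 -4.8 0 -2.1 0; 21 -4.9 0 -1.7 0; 21 -3.1 0 -0.8 0; 21 -1.9 0 -0.5 0; 21 -1.3 0 -0.2 0; 21 -0.7 0 -0.1 0
```

Request:
send_rows:
  moves: "21 0 0 -1.3 0; 21 -0.1 0 -2.6 0; 21 -0.4 0 -3.9 0; 21 -0.8 0 -5.1 0; 21 -1.2 0 -5.1 0; 21 -1.7 0 -4.9 0; 21 -2 0 -4.8 0; 21 -2.4 0 -4.6 0; 21 -1.7 0 -2.8 0; 21 -0.7 0 -1.1 0; 21 -0.4 0 -0.5 0"

```text
time_s: 13.03
position: [0.5623, 0.2137, 0.1538]
tcp_rot: [[0.065, -0.001, -0.998], [0.998, -0.0, 0.065], [-0.0, -1.0, 0.001]]
force: [-4.5, -2.7, 6.5]
opening: 0.266
```

Request:
send_rows:
  moves: "21 -0.7 0 -1.1 0; 21 -1.6 0 -2.1 0; 21 -2.5 0 -3 0; 21 -3.6 0 -3.7 0; 21 -3.8 0 -3.5 0; 21 -4.2 0 -3.1 0; 21 -4.3 0 -2.9 0; 21 -4.6 0 -2.4 0; 21 -4.8 0 -2.1 0; 21 -4.9 0 -1.7 0; 21 -3.1 0 -0.8 0; 21 -1.9 0 -0.5 0; 21 -1.3 0 -0.2 0; 21 -0.7 0 -0.1 0"

```text
time_s: 14.2
position: [0.5867, 0.1719, 0.1538]
tcp_rot: [[0.065, -0.001, -0.998], [0.998, 0.003, 0.065], [0.003, -1.0, 0.001]]
force: [-3.1, 2.5, 4.1]
opening: 0.268
```

```bash
python3 - <<'E'
from circ import *
from h import st
s=st();where(s["position"])
s=.1/12;q=1.39
for k in range(7): q=rows(q,[s]*20,nd=2)
E
```

```text
t 14.2 p [0.5867 0.1719 0.1538] yaw 86.26 F [-3.1  2.5  4.1] op 23.3
q 1.36 r err mm 0.03
# to q=1.557, 20 rows
21 -0.53 0 -0.1 0; 21 -0.54 0 -0.09 0; 21 -0.53 0 -0.08 0; 21 -0.54 0 -0.08 0; 21 -0.53 0 -0.08 0; 21 -0.54 0 -0.07 0; 21 -0.54 0 -0.07 0; 21 -0.54 0 -0.07 0; 21 -0.53 0 -0.06 0; 21 -0.54 0 -0.05 0; 21 -0.54 0 -0.05 0; 21 -0.54 0 -0.05 0; 21 -0.54 0 -0.04 0; 21 -0.54 0 -0.04 0; 21 -0.54 0 -0.03 0; 21 -0.54 0 -0.03 0; 21 -0.55 0 -0.02 0; 21 -0.54 0 -0.02 0; 21 -0.54 0 -0.01 0; 21 -0.54 0 -0.01 0
# to q=1.723, 20 rows
21 -0.54 0 -0.01 0; 21 -0.54 0 0 0; 21 -0.54 0 0.01 0; 21 -0.55 0 0.01 0; 21 -0.54 0 0.01 0; 21 -0.54 0 0.02 0; 21 -0.54 0 0.02 0; 21 -0.54 0 0.02 0; 21 -0.54 0 0.03 0; 21 -0.54 0 0.04 0; 21 -0.54 0 0.04 0; 21 -0.54 0 0.04 0; 21 -0.54 0 0.05 0; 21 -0.54 0 0.05 0; 21 -0.54 0 0.06 0; 21 -0.54 0 0.06 0; 21 -0.54 0 0.07 0; 21 -0.53 0 0.07 0; 21 -0.54 0 0.08 0; 21 -0.53 0 0.08 0
# to q=1.890, 20 rows
21 -0.54 0 0.08 0; 21 -0.53 0 0.09 0; 21 -0.53 0 0.1 0; 21 -0.54 0 0.09 0; 21 -0.53 0 0.11 0; 21 -0.53 0 0.1 0; 21 -0.53 0 0.12 0; 21 -0.53 0 0.11 0; 21 -0.53 0 0.12 0; 
[... 1092 characters left out ...]
4 0; 21 -0.42 0 0.35 0; 21 -0.41 0 0.35 0; 21 -0.41 0 0.35 0; 21 -0.41 0 0.35 0; 21 -0.41 0 0.36 0; 21 -0.4 0 0.36 0; 21 -0.4 0 0.37 0; 21 -0.4 0 0.37 0; 21 -0.39 0 0.37 0; 21 -0.39 0 0.38 0; 21 -0.39 0 0.37 0; 21 -0.39 0 0.39 0; 21 -0.38 0 0.38 0; 21 -0.37 0 0.39 0; 21 -0.38 0 0.39 0; 21 -0.37 0 0.39 0
# to q=2.557, 20 rows
21 -0.37 0 0.4 0; 21 -0.36 0 0.4 0; 21 -0.36 0 0.4 0; 21 -0.36 0 0.41 0; 21 -0.36 0 0.41 0; 21 -0.35 0 0.41 0; 21 -0.35 0 0.41 0; 21 -0.34 0 0.42 0; 21 -0.34 0 0.42 0; 21 -0.34 0 0.43 0; 21 -0.33 0 0.42 0; 21 -0.33 0 0.43 0; 21 -0.33 0 0.43 0; 21 -0.32 0 0.44 0; 21 -0.32 0 0.44 0; 21 -0.32 0 0.44 0; 21 -0.31 0 0.44 0; 21 -0.31 0 0.45 0; 21 -0.3 0 0.44 0; 21 -0.3 0 0.45 0
```

Request:
send_rows:
  moves: "21 -0.54 0 -0.08 0; 21 -0.54 0 -0.08 0; 21 -0.54 0 -0.08 0; 21 -0.54 0 -0.08 0; 21 -0.54 0 -0.08 0; 21 -0.54 0 -0.07 0; 21 -0.54 0 -0.07 0; 21 -0.54 0 -0.07 0; 21 -0.54 0 -0.06 0; 21 -0.54 0 -0.05 0; 21 -0.54 0 -0.05 0; 21 -0.54 0 -0.05 0; 21 -0.54 0 -0.04 0; 21 -0.54 0 -0.04 0; 21 -0.54 0 -0.03 0; 21 -0.54 0 -0.03 0; 21 -0.54 0 -0.02 0; 21 -0.54 0 -0.02 0; 21 -0.54 0 -0.01 0; 21 -0.54 0 -0.01 0"

```text
time_s: 15.87
position: [0.5874, 0.161, 0.1539]
tcp_rot: [[0.065, 0.0, -0.998], [0.998, 0.003, 0.065], [0.003, -1.0, -0.0]]
force: [-2.6, 3.7, 5.7]
opening: 0.264
```

Request:
send_rows:
  moves: "21 -0.54 0 -0.01 0; 21 -0.54 0 0 0; 21 -0.54 0 0.01 0; 21 -0.54 0 0.01 0; 21 -0.54 0 0.01 0; 21 -0.54 0 0.02 0; 21 -0.54 0 0.02 0; 21 -0.54 0 0.02 0; 21 -0.54 0 0.03 0; 21 -0.54 0 0.04 0; 21 -0.54 0 0.04 0; 21 -0.54 0 0.04 0"

```text
time_s: 16.87
position: [0.5869, 0.1543, 0.1539]
tcp_rot: [[0.065, 0.001, -0.998], [0.998, 0.003, 0.065], [0.003, -1.0, -0.001]]
force: [-2.4, 4.2, 5.0]
opening: 0.265
```

Not in the stiff zone yet (4 N, at q≈1.66). I'll continue.

Request:
send_rows:
  moves: "21 -0.54 0 0.05 0; 21 -0.54 0 0.05 0; 21 -0.54 0 0.06 0; 21 -0.54 0 0.06 0; 21 -0.54 0 0.07 0; 21 -0.54 0 0.07 0; 21 -0.54 0 0.08 0; 21 -0.54 0 0.08 0; 21 -0.54 0 0.08 0; 21 -0.54 0 0.09 0"

```text
time_s: 17.7
position: [0.5861, 0.1491, 0.1538]
tcp_rot: [[0.065, 0.001, -0.998], [0.998, 0.003, 0.065], [0.003, -1.0, -0.001]]
force: [-1.6, 4.9, 5.0]
opening: 0.267
```

Request:
send_rows:
  moves: "21 -0.53 0 0.1 0; 21 -0.53 0 0.09 0; 21 -0.53 0 0.11 0; 21 -0.53 0 0.1 0; 21 -0.53 0 0.12 0; 21 -0.53 0 0.11 0; 21 -0.53 0 0.12 0; 21 -0.53 0 0.13 0; 21 -0.53 0 0.12 0; 21 -0.53 0 0.14 0"

```text
time_s: 18.53
position: [0.5848, 0.1441, 0.1539]
tcp_rot: [[0.065, 0.002, -0.998], [0.998, 0.003, 0.065], [0.003, -1.0, -0.002]]
force: [-2.3, 5.5, 4.5]
opening: 0.265
```

Request:
send_rows:
  moves: "21 -0.53 0 0.13 0; 21 -0.52 0 0.15 0; 21 -0.52 0 0.14 0; 21 -0.52 0 0.15 0; 21 -0.52 0 0.16 0; 21 -0.52 0 0.16 0; 21 -0.52 0 0.16 0; 21 -0.51 0 0.17 0; 21 -0.51 0 0.17 0; 21 -0.52 0 0.18 0"

```text
time_s: 19.37
position: [0.584, 0.1413, 0.1539]
tcp_rot: [[0.066, 0.005, -0.998], [0.998, 0.008, 0.066], [0.008, -1.0, -0.004]]
force: [0.9, 12.3, 1.8]
opening: 0.27
```

Request:
send_rows:
  moves: "21 -0.51 0 0.18 0; 21 -0.51 0 0.18 0; 21 -0.5 0 0.19 0; 21 -0.51 0 0.2 0; 21 -0.5 0 0.19 0; 21 -0.51 0 0.21 0; 21 -0.5 0 0.2 0; 21 -0.5 0 0.21 0"

```text
time_s: 20.03
position: [0.5828, 0.1381, 0.1539]
tcp_rot: [[0.066, 0.006, -0.998], [0.998, 0.009, 0.066], [0.009, -1.0, -0.006]]
force: [2.1, 13.9, 1.7]
opening: 0.27
```

The stiff zone starts at q≈1.87, with about 14 N at this pace. I'll keep the same speed.

Request:
send_rows:
  moves: "21 -0.49 0 0.22 0; 21 -0.5 0 0.21 0; 21 -0.49 0 0.23 0; 21 -0.5 0 0.22 0; 21 -0.49 0 0.23 0; 21 -0.48 0 0.24 0; 21 -0.49 0 0.24 0; 21 -0.48 0 0.24 0; 21 -0.49 0 0.25 0; 21 -0.48 0 0.25 0"

```text
time_s: 20.87
position: [0.5806, 0.1331, 0.1539]
tcp_rot: [[0.066, 0.007, -0.998], [0.998, 0.008, 0.066], [0.009, -1.0, -0.006]]
force: [2.7, 12.7, 1.2]
opening: 0.265
```

Request:
send_rows:
  moves: "21 -0.48 0 0.25 0; 21 -0.47 0 0.26 0; 21 -0.48 0 0.27 0; 21 -0.47 0 0.26 0; 21 -0.47 0 0.27 0; 21 -0.46 0 0.28 0; 21 -0.47 0 0.28 0; 21 -0.46 0 0.28 0; 21 -0.46 0 0.29 0; 21 -0.46 0 0.29 0; 21 -0.45 0 0.29 0; 21 -0.46 0 0.3 0"

```text
time_s: 21.87
position: [0.5771, 0.127, 0.1539]
tcp_rot: [[0.066, 0.007, -0.998], [0.998, 0.007, 0.066], [0.008, -1.0, -0.007]]
force: [3.7, 11.3, 1.4]
opening: 0.27
```

Request:
send_rows:
  moves: "21 -0.45 0 0.3 0; 21 -0.44 0 0.3 0; 21 -0.45 0 0.31 0; 21 -0.44 0 0.32 0; 21 -0.44 0 0.31 0; 21 -0.44 0 0.32 0; 21 -0.43 0 0.32 0; 21 -0.43 0 0.33 0; 21 -0.43 0 0.33 0; 21 -0.43 0 0.33 0; 21 -0.42 0 0.34 0; 21 -0.42 0 0.34 0; 21 -0.42 0 0.35 0; 21 -0.41 0 0.35 0; 21 -0.41 0 0.35 0; 21 -0.41 0 0.35 0; 21 -0.41 0 0.36 0; 21 -0.4 0 0.36 0; 21 -0.4 0 0.37 0; 21 -0.4 0 0.37 0"

```text
time_s: 23.53
position: [0.57, 0.1179, 0.1539]
tcp_rot: [[0.066, 0.007, -0.998], [0.998, 0.005, 0.066], [0.006, -1.0, -0.007]]
force: [3.4, 7.9, 1.1]
opening: 0.266
```

Request:
send_rows:
  moves: "21 -0.39 0 0.37 0; 21 -0.39 0 0.38 0; 21 -0.39 0 0.37 0; 21 -0.39 0 0.39 0; 21 -0.38 0 0.38 0; 21 -0.37 0 0.39 0; 21 -0.38 0 0.39 0; 21 -0.37 0 0.39 0; 21 -0.37 0 0.4 0; 21 -0.36 0 0.4 0; 21 -0.36 0 0.4 0; 21 -0.36 0 0.41 0; 21 -0.36 0 0.41 0; 21 -0.35 0 0.41 0; 21 -0.35 0 0.41 0; 21 -0.34 0 0.42 0; 21 -0.34 0 0.42 0; 21 -0.34 0 0.43 0; 21 -0.33 0 0.42 0; 21 -0.33 0 0.43 0"

```text
time_s: 25.2
position: [0.5616, 0.1103, 0.1539]
tcp_rot: [[0.065, 0.007, -0.998], [0.998, 0.004, 0.066], [0.004, -1.0, -0.007]]
force: [3.6, 6.9, 1.4]
opening: 0.268
```

```bash
python3 - <<'E'
from circ import *
from h import st
s=st();where(s["position"])
E
```

```text
t 25.2 p [0.5616 0.1103 0.1539] yaw 86.24 F [3.6 6.9 1.4] op 23.3
q 2.432 r err mm 0.12
```

```bash
python3 - <<'E'
from circ import *
q=rows(2.490,[.0083]*8+[.012,.018,.025,.035,.045,.055,.065,.075,.08,.08,.08,.08])
q=rows(q,[.08]*20)
r=2*np.pi-q-.08*7
print(r)
k=[.08]*7; tail=[.07,.06,.05,.04,.03,.02,.01,.005]; 
k=[.08]*int((2*np.pi-q-sum(tail))/.08); k.append(2*np.pi-q-sum(tail)-sum(k)); 
q=rows(q,k+tail)
E
```

```text
# to q=3.206, 20 rows
21 -0.3 0 0.4 0; 21 -0.3 0 0.5 0; 21 -0.4 0 0.4 0; 21 -0.3 0 0.4 0; 21 -0.3 0 0.5 0; 21 -0.3 0 0.4 0; 21 -0.3 0 0.5 0; 21 -0.3 0 0.4 0; 21 -0.4 0 0.7 0; 21 -0.7 0 1 0; 21 -0.8 0 1.3 0; 21 -1.1 0 2 0; 21 -1.3 0 2.6 0; 21 -1.5 0 3.3 0; 21 -1.5 0 3.9 0; 21 -1.4 0 4.7 0; 21 -1.1 0 5.1 0; 21 -0.7 0 5.1 0; 21 -0.3 0 5.2 0; 21 0.1 0 5.2 0
# to q=4.806, 20 rows
21 0.5 0 5.2 0; 21 1 0 5.1 0; 21 1.4 0 5 0; 21 1.7 0 4.9 0; 21 2.2 0 4.7 0; 21 2.5 0 4.6 0; 21 2.8 0 4.3 0; 21 3.3 0 4.1 0; 21 3.5 0 3.8 0; 21 3.8 0 3.6 0; 21 4.1 0 3.2 0; 21 4.3 0 2.8 0; 21 4.6 0 2.6 0; 21 4.7 0 2.1 0; 21 4.9 0 1.8 0; 21 5 0 1.3 0; 21 5.1 0 1 0; 21 5.2 0 0.5 0; 21 5.2 0 0.2 0; 21 5.2 0 -0.3 0
0.9167853071795826
# to q=6.283, 23 rows
21 5.2 0 -0.7 0; 21 5 0 -1.1 0; 21 5 0 -1.5 0; 21 4.8 0 -1.9 0; 21 4.7 0 -2.3 0; 21 4.5 0 -2.6 0; 21 4.2 0 -3 0; 21 4 0 -3.4 0; 21 3.8 0 -3.6 0; 21 3.4 0 -3.9 0; 21 3.1 0 -4.2 0; 21 2.7 0 -4.4 0; 21 2.4 0 -4.6 0; 21 2 0 -4.8 0; 21 1.5 0 -4.4 0; 21 1.1 0 -4.4 0; 21 0.7 0 -3.9 0; 21 0.4 0 -3.2 0; 21 0.3 0 -2.6 0; 21 0.1 0 -1.9 0; 21 -0 0 -1.3 0; 21 -0 0 -0.7 0; 21 -0 0 -0.3 0
```

Request:
send_rows:
  moves: "21 -0.3 0 0.4 0; 21 -0.3 0 0.5 0; 21 -0.4 0 0.4 0; 21 -0.3 0 0.4 0; 21 -0.3 0 0.5 0; 21 -0.3 0 0.4 0; 21 -0.3 0 0.5 0; 21 -0.3 0 0.4 0; 21 -0.4 0 0.7 0; 21 -0.7 0 1 0; 21 -0.8 0 1.3 0; 21 -1.1 0 2 0; 21 -1.3 0 2.6 0; 21 -1.5 0 3.3 0; 21 -1.5 0 3.9 0; 21 -1.4 0 4.7 0; 21 -1.1 0 5.1 0; 21 -0.7 0 5.1 0; 21 -0.3 0 5.2 0; 21 0.1 0 5.2 0"

```text
time_s: 26.87
position: [0.5137, 0.0978, 0.1538]
tcp_rot: [[0.064, 0.0, -0.998], [0.998, -0.001, 0.064], [-0.001, -1.0, -0.001]]
force: [2.0, 0.5, 4.0]
opening: 0.27
```

Request:
send_rows:
  moves: "21 0.5 0 5.2 0; 21 1 0 5.1 0; 21 1.4 0 5 0; 21 1.7 0 4.9 0; 21 2.2 0 4.7 0; 21 2.5 0 4.6 0; 21 2.8 0 4.3 0; 21 3.3 0 4.1 0; 21 3.5 0 3.8 0; 21 3.8 0 3.6 0; 21 4.1 0 3.2 0; 21 4.3 0 2.8 0; 21 4.6 0 2.6 0; 21 4.7 0 2.1 0; 21 4.9 0 1.8 0; 21 5 0 1.3 0; 21 5.1 0 1 0; 21 5.2 0 0.5 0; 21 5.2 0 0.2 0; 21 5.2 0 -0.3 0"

```text
time_s: 28.53
position: [0.4581, 0.1728, 0.1538]
tcp_rot: [[0.063, 0.001, -0.998], [0.998, -0.001, 0.063], [-0.001, -1.0, -0.001]]
force: [1.3, -0.6, 5.0]
opening: 0.267
```

Request:
send_rows:
  moves: "21 5.2 0 -0.7 0; 21 5 0 -1.1 0; 21 5 0 -1.5 0; 21 4.8 0 -1.9 0; 21 4.7 0 -2.3 0; 21 4.5 0 -2.6 0; 21 4.2 0 -3 0; 21 4 0 -3.4 0; 21 3.8 0 -3.6 0; 21 3.4 0 -3.9 0; 21 3.1 0 -4.2 0; 21 2.7 0 -4.4 0; 21 2.4 0 -4.6 0; 21 2 0 -4.8 0; 21 1.5 0 -4.4 0; 21 1.1 0 -4.4 0; 21 0.7 0 -3.9 0; 21 0.4 0 -3.2 0"

```text
time_s: 30.03
position: [0.5186, 0.2272, 0.1538]
tcp_rot: [[0.064, -0.002, -0.998], [0.998, -0.001, 0.064], [-0.002, -1.0, 0.002]]
force: [-1.0, 1.0, 6.8]
opening: 0.268
```

```bash
python3 - <<'E'
from circ import *
from h import *
s=st();where(s["position"])
p=capture("scene");cv2.imwrite("pics/s5.png",cv2.resize(p["image"][140:300,200:380],None,fx=3.5,fy=3.5,interpolation=cv2.INTER_CUBIC))
E
```

```text
t 30.03 p [0.5186 0.2272 0.1538] yaw 86.35 F [-1.   1.   6.8] op 23.3
q 6.161 r err mm -0.02
```

```bash
python3 - <<'E'
from circ import *
q=rows(-.105,[.055,.065,.075]+[.08]*17)
q=rows(q,[.06,.04,.02,.01]+[.0083]*16)
p=q
q=rows(q,[.0083]*20,nd=2)
E
```

```text
# to q=1.450, 20 rows
21 0.3 0 -3.6 0; 21 0.1 0 -4.2 0; 21 -0.3 0 -4.9 0; 21 -0.7 0 -5.1 0; 21 -1.1 0 -5.1 0; 21 -1.4 0 -5 0; 21 -1.9 0 -4.8 0; 21 -2.3 0 -4.7 0; 21 -2.6 0 -4.5 0; 21 -3 0 -4.2 0; 21 -3.3 0 -4.1 0; 21 -3.6 0 -3.7 0; 21 -3.9 0 -3.4 0; 21 -4.2 0 -3.1 0; 21 -4.4 0 -2.8 0; 21 -4.6 0 -2.4 0; 21 -4.8 0 -2 0; 21 -4.9 0 -1.7 0; 21 -5.1 0 -1.2 0; 21 -5.1 0 -0.8 0
# to q=1.713, 20 rows
21 -3.9 0 -0.4 0; 21 -2.6 0 -0.1 0; 21 -1.3 0 0 0; 21 -0.6 0 0 0; 21 -0.6 0 0 0; 21 -0.5 0 0 0; 21 -0.5 0 0.1 0; 21 -0.6 0 -0 0; 21 -0.5 0 0 0; 21 -0.6 0 0 0; 21 -0.5 0 0.1 0; 21 -0.5 0 0 0; 21 -0.6 0 0.1 0; 21 -0.5 0 0 0; 21 -0.6 0 0.1 0; 21 -0.5 0 0 0; 21 -0.5 0 0.1 0; 21 -0.6 0 0 0; 21 -0.5 0 0.1 0; 21 -0.5 0 0.1 0
# to q=1.879, 20 rows
21 -0.53 0 0.08 0; 21 -0.54 0 0.08 0; 21 -0.53 0 0.09 0; 21 -0.53 0 0.09 0; 21 -0.53 0 0.1 0; 21 -0.53 0 0.1 0; 21 -0.53 0 0.1 0; 21 -0.53 0 0.11 0; 21 -0.53 0 0.12 0; 21 -0.52 0 0.11 0; 21 -0.53 0 0.13 0; 21 -0.52 0 0.12 0; 21 -0.53 0 0.13 0; 21 -0.52 0 0.14 0; 21 -0.52 0 0.14 0; 21 -0.52 0 0.14 0; 21 -0.52 0 0.15 0; 21 -0.52 0 0.16 0; 21 -0.51 0 0.15 0; 21 -0.52 0 0.16 0
```

Request:
send_rows:
  moves: "21 0.3 0 -3.6 0; 21 0.1 0 -4.2 0; 21 -0.3 0 -4.9 0; 21 -0.7 0 -5.1 0; 21 -1.1 0 -5.1 0; 21 -1.4 0 -5 0; 21 -1.9 0 -4.8 0; 21 -2.3 0 -4.7 0; 21 -2.6 0 -4.5 0; 21 -3 0 -4.2 0; 21 -3.3 0 -4.1 0; 21 -3.6 0 -3.7 0; 21 -3.9 0 -3.4 0; 21 -4.2 0 -3.1 0; 21 -4.4 0 -2.8 0; 21 -4.6 0 -2.4 0; 21 -4.8 0 -2 0; 21 -4.9 0 -1.7 0; 21 -3.1 0 -0.8 0; 21 -1.9 0 -0.4 0"

```text
time_s: 31.75
position: [0.5866, 0.172, 0.1539]
tcp_rot: [[0.065, 0.0, -0.998], [0.998, 0.001, 0.065], [0.001, -1.0, -0.0]]
force: [0.9, 3.6, 4.5]
opening: 0.264
```

Request:
send_rows:
  moves: "21 -1.3 0 -0.3 0; 21 -0.54 0 -0.08 0; 21 -0.54 0 -0.08 0; 21 -0.54 0 -0.08 0; 21 -0.54 0 -0.08 0; 21 -0.54 0 -0.08 0; 21 -0.54 0 -0.07 0; 21 -0.54 0 -0.07 0; 21 -0.54 0 -0.07 0; 21 -0.54 0 -0.06 0; 21 -0.54 0 -0.05 0; 21 -0.54 0 -0.05 0; 21 -0.54 0 -0.05 0; 21 -0.54 0 -0.04 0; 21 -0.54 0 -0.04 0; 21 -0.54 0 -0.03 0; 21 -0.54 0 -0.03 0; 21 -0.54 0 -0.02 0; 21 -0.54 0 -0.01 0; 21 -0.54 0 -0.01 0"

```text
time_s: 33.42
position: [0.5873, 0.1608, 0.1539]
tcp_rot: [[0.064, 0.001, -0.998], [0.998, 0.001, 0.064], [0.001, -1.0, -0.001]]
force: [-0.4, 3.2, 4.6]
opening: 0.265
```

Request:
send_rows:
  moves: "21 -0.54 0 -0.02 0; 21 -0.54 0 -0.01 0; 21 -0.54 0 0 0; 21 -0.54 0 0.01 0; 21 -0.54 0 0.01 0; 21 -0.54 0 0.01 0; 21 -0.54 0 0.02 0; 21 -0.54 0 0.02 0; 21 -0.54 0 0.02 0; 21 -0.54 0 0.03 0; 21 -0.54 0 0.04 0; 21 -0.54 0 0.04 0; 21 -0.54 0 0.04 0; 21 -0.54 0 0.05 0; 21 -0.54 0 0.05 0; 21 -0.54 0 0.06 0; 21 -0.54 0 0.06 0; 21 -0.54 0 0.07 0; 21 -0.54 0 0.07 0; 21 -0.54 0 0.08 0"

```text
time_s: 35.08
position: [0.5861, 0.15, 0.1539]
tcp_rot: [[0.064, 0.001, -0.998], [0.998, 0.001, 0.064], [0.001, -1.0, -0.001]]
force: [2.2, 4.2, 5.1]
opening: 0.266
```

```bash
python3 - <<'E'
from circ import *
from h import *
s=st();where(s["position"])
E
```

```text
t 35.08 p [0.5861 0.15   0.1539] yaw 86.32 F [2.2 4.2 5.1] op 23.2
q 1.699 r err mm -0.04
```

Request:
send_rows:
  moves: "21 -0.54 0 0.08 0; 21 -0.54 0 0.08 0; 21 -0.54 0 0.09 0; 21 -0.53 0 0.1 0; 21 -0.53 0 0.09 0; 21 -0.53 0 0.11 0; 21 -0.53 0 0.1 0; 21 -0.53 0 0.12 0; 21 -0.53 0 0.11 0; 21 -0.53 0 0.12 0; 21 -0.53 0 0.13 0; 21 -0.53 0 0.12 0; 21 -0.53 0 0.14 0"

```text
time_s: 36.17
position: [0.5845, 0.1433, 0.1539]
tcp_rot: [[0.065, 0.002, -0.998], [0.998, 0.002, 0.065], [0.002, -1.0, -0.002]]
force: [2.2, 6.4, 4.9]
opening: 0.267
```

Request:
send_rows:
  moves: "21 -0.53 0 0.13 0; 21 -0.52 0 0.15 0; 21 -0.52 0 0.14 0; 21 -0.52 0 0.15 0; 21 -0.52 0 0.16 0; 21 -0.52 0 0.16 0; 21 -0.52 0 0.16 0; 21 -0.51 0 0.17 0; 21 -0.51 0 0.17 0; 21 -0.52 0 0.18 0; 21 -0.51 0 0.18 0; 21 -0.51 0 0.18 0; 21 -0.5 0 0.19 0; 21 -0.51 0 0.2 0; 21 -0.5 0 0.19 0; 21 -0.51 0 0.21 0; 21 -0.5 0 0.2 0; 21 -0.5 0 0.21 0"

```text
time_s: 37.67
position: [0.5822, 0.137, 0.1539]
tcp_rot: [[0.066, 0.005, -0.998], [0.998, 0.006, 0.066], [0.007, -1.0, -0.005]]
force: [4.3, 11.8, 2.2]
opening: 0.267
```

Request:
send_rows:
  moves: "21 -0.49 0 0.22 0; 21 -0.5 0 0.21 0; 21 -0.49 0 0.23 0; 21 -0.5 0 0.22 0; 21 -0.49 0 0.23 0; 21 -0.48 0 0.24 0; 21 -0.49 0 0.24 0; 21 -0.48 0 0.24 0; 21 -0.49 0 0.25 0; 21 -0.48 0 0.25 0; 21 -0.48 0 0.25 0; 21 -0.47 0 0.26 0; 21 -0.48 0 0.27 0; 21 -0.47 0 0.26 0; 21 -0.47 0 0.27 0; 21 -0.46 0 0.28 0; 21 -0.47 0 0.28 0; 21 -0.46 0 0.28 0; 21 -0.46 0 0.29 0; 21 -0.46 0 0.29 0"

```text
time_s: 39.33
position: [0.5768, 0.1268, 0.1539]
tcp_rot: [[0.065, 0.006, -0.998], [0.998, 0.005, 0.065], [0.005, -1.0, -0.005]]
force: [5.2, 9.2, 1.5]
opening: 0.268
```

Request:
send_rows:
  moves: "21 -0.45 0 0.29 0; 21 -0.46 0 0.3 0; 21 -0.45 0 0.3 0; 21 -0.44 0 0.3 0; 21 -0.45 0 0.31 0; 21 -0.44 0 0.32 0; 21 -0.44 0 0.31 0; 21 -0.44 0 0.32 0; 21 -0.43 0 0.32 0; 21 -0.43 0 0.33 0; 21 -0.43 0 0.33 0; 21 -0.43 0 0.33 0; 21 -0.42 0 0.34 0; 21 -0.42 0 0.34 0; 21 -0.42 0 0.35 0; 21 -0.41 0 0.35 0; 21 -0.41 0 0.35 0; 21 -0.41 0 0.35 0; 21 -0.41 0 0.36 0; 21 -0.4 0 0.36 0"

```text
time_s: 41.0
position: [0.5695, 0.1176, 0.1539]
tcp_rot: [[0.065, 0.005, -0.998], [0.998, 0.003, 0.065], [0.003, -1.0, -0.005]]
force: [5.1, 6.7, 2.6]
opening: 0.267
```

Request:
send_rows:
  moves: "21 -0.4 0 0.37 0; 21 -0.4 0 0.37 0; 21 -0.39 0 0.37 0; 21 -0.39 0 0.38 0; 21 -0.39 0 0.37 0; 21 -0.39 0 0.39 0; 21 -0.38 0 0.38 0; 21 -0.37 0 0.39 0; 21 -0.38 0 0.39 0; 21 -0.37 0 0.39 0; 21 -0.37 0 0.4 0; 21 -0.36 0 0.4 0; 21 -0.36 0 0.4 0; 21 -0.36 0 0.41 0; 21 -0.36 0 0.41 0; 21 -0.35 0 0.41 0; 21 -0.35 0 0.41 0; 21 -0.34 0 0.42 0; 21 -0.34 0 0.42 0; 21 -0.34 0 0.43 0"

```text
time_s: 42.67
position: [0.5609, 0.1099, 0.1539]
tcp_rot: [[0.065, 0.004, -0.998], [0.998, 0.001, 0.065], [0.002, -1.0, -0.004]]
force: [4.3, 5.0, 4.0]
opening: 0.266
```

```bash
python3 - <<'E'
from circ import *
from h import *
s=st();where(s["position"])
q=2.490-.0167
q=rows(q,[.0083]*10+[.012,.018,.025,.035,.045,.055,.065,.075,.08,.08])
q=rows(q,[.08]*20)
tail=[.07,.06,.05,.04,.03,.02,.01,.005]; r=2*np.pi-q-sum(tail);n=int(r/.08)+1
rows(q,[r/n]*n+tail)
E
```

```text
t 42.67 p [0.5609 0.1099 0.1539] yaw 86.3 F [4.3 5.  4. ] op 23.2
q 2.444 r err mm 0.06
# to q=3.046, 20 rows
21 -0.3 0 0.4 0; 21 -0.4 0 0.5 0; 21 -0.3 0 0.4 0; 21 -0.3 0 0.4 0; 21 -0.3 0 0.5 0; 21 -0.3 0 0.4 0; 21 -0.4 0 0.4 0; 21 -0.3 0 0.5 0; 21 -0.3 0 0.4 0; 21 -0.3 0 0.5 0; 21 -0.4 0 0.6 0; 21 -0.6 0 1 0; 21 -0.9 0 1.4 0; 21 -1.1 0 2 0; 21 -1.3 0 2.6 0; 21 -1.5 0 3.2 0; 21 -1.5 0 4 0; 21 -1.4 0 4.7 0; 21 -1.1 0 5 0; 21 -0.7 0 5.2 0
# to q=4.646, 20 rows
21 -0.3 0 5.2 0; 21 0.1 0 5.2 0; 21 0.6 0 5.2 0; 21 0.9 0 5.1 0; 21 1.4 0 5 0; 21 1.8 0 4.9 0; 21 2.1 0 4.7 0; 21 2.5 0 4.6 0; 21 2.9 0 4.3 0; 21 3.2 0 4.1 0; 21 3.5 0 3.8 0; 21 3.8 0 3.5 0; 21 4.1 0 3.3 0; 21 4.3 0 2.8 0; 21 4.6 0 2.6 0; 21 4.7 0 2.1 0; 21 4.9 0 1.8 0; 21 5 0 1.3 0; 21 5.1 0 1 0; 21 5.2 0 0.5 0
# to q=6.283, 25 rows
21 5.2 0 0.1 0; 21 5.1 0 -0.2 0; 21 5.1 0 -0.7 0; 21 5.1 0 -1.1 0; 21 4.9 0 -1.5 0; 21 4.9 0 -1.9 0; 21 4.6 0 -2.2 0; 21 4.5 0 -2.6 0; 21 4.2 0 -3 0; 21 4 0 -3.3 0; 21 3.7 0 -3.6 0; 21 3.4 0 -3.9 0; 21 3.1 0 -4.1 0; 21 2.8 0 -4.4 0; 21 2.4 0 -4.5 0; 21 2 0 -4.8 0; 21 1.7 0 -4.9 0; 21 1.1 0 -4.4 0; 21 0.7 0 -3.8 0; 21 0.4 0 -3.2 0; 21 0.3 0 -2.6 0; 21 0.1 0 -2 0; 21 -0 0 -1.3 0; 21 -0 0 -0.6 0; 21 -0 0 -0.4 0
```

Request:
send_rows:
  moves: "21 -0.3 0 0.4 0; 21 -0.4 0 0.5 0; 21 -0.3 0 0.4 0; 21 -0.3 0 0.4 0; 21 -0.3 0 0.5 0; 21 -0.3 0 0.4 0; 21 -0.4 0 0.4 0; 21 -0.3 0 0.5 0; 21 -0.3 0 0.4 0; 21 -0.3 0 0.5 0; 21 -0.4 0 0.6 0; 21 -0.6 0 1 0; 21 -0.9 0 1.4 0; 21 -1.1 0 2 0; 21 -1.3 0 2.6 0; 21 -1.5 0 3.2 0; 21 -1.5 0 4 0; 21 -1.4 0 4.7 0; 21 -1.1 0 5 0; 21 -0.7 0 5.2 0"

```text
time_s: 44.33
position: [0.5241, 0.0972, 0.1538]
tcp_rot: [[0.064, 0.0, -0.998], [0.998, -0.001, 0.064], [-0.001, -1.0, -0.001]]
force: [2.4, 1.6, 5.6]
opening: 0.274
```

Request:
send_rows:
  moves: "21 -0.3 0 5.2 0; 21 0.1 0 5.2 0; 21 0.6 0 5.2 0; 21 0.9 0 5.1 0; 21 1.4 0 5 0; 21 1.8 0 4.9 0; 21 2.1 0 4.7 0; 21 2.5 0 4.6 0; 21 2.9 0 4.3 0; 21 3.2 0 4.1 0; 21 3.5 0 3.8 0; 21 3.8 0 3.5 0; 21 4.1 0 3.3 0; 21 4.3 0 2.8 0; 21 4.6 0 2.6 0; 21 4.7 0 2.1 0; 21 4.9 0 1.8 0; 21 5 0 1.3 0; 21 5.1 0 1 0; 21 5.2 0 0.5 0"

```text
time_s: 46.0
position: [0.4572, 0.162, 0.1538]
tcp_rot: [[0.063, 0.001, -0.998], [0.998, -0.001, 0.063], [-0.001, -1.0, -0.001]]
force: [2.7, 1.0, 5.5]
opening: 0.266
```

Request:
send_rows:
  moves: "21 5.2 0 0.1 0; 21 5.1 0 -0.2 0; 21 5.1 0 -0.7 0; 21 5.1 0 -1.1 0; 21 4.9 0 -1.5 0; 21 4.9 0 -1.9 0; 21 4.6 0 -2.2 0; 21 4.5 0 -2.6 0; 21 4.2 0 -3 0; 21 4 0 -3.3 0; 21 3.7 0 -3.6 0; 21 3.4 0 -3.9 0; 21 3.1 0 -4.1 0; 21 2.8 0 -4.4 0; 21 2.4 0 -4.5 0; 21 2 0 -4.8 0; 21 1.7 0 -4.9 0; 21 1.1 0 -4.4 0; 21 0.7 0 -3.8 0; 21 0.4 0 -3.2 0"

```text
time_s: 47.67
position: [0.5177, 0.2271, 0.1538]
tcp_rot: [[0.064, -0.004, -0.998], [0.998, -0.001, 0.064], [-0.001, -1.0, 0.004]]
force: [-2.2, 2.5, 8.2]
opening: 0.266
```

Request:
send_rows:
  moves: "21 0.3 0 -2.6 0; 21 0.1 0 -2.0 0; 21 0 0 -1.3 0; 21 0 0 -0.6 0; 21 0 0 -0.4 0; 21 0 0 0 0; 21 0 0 0 0"

```text
time_s: 48.25
position: [0.5248, 0.2272, 0.1538]
tcp_rot: [[0.064, -0.003, -0.998], [0.998, -0.001, 0.064], [-0.001, -1.0, 0.003]]
force: [-0.6, 3.2, 7.5]
opening: 0.264
```

```bash
python3 - <<'E'
from circ import *
from h import *
s=st();where(s["position"])
p=capture("scene");cv2.imwrite("pics/s6.png",cv2.resize(p["image"][140:300,200:380],None,fx=3.5,fy=3.5,interpolation=cv2.INTER_CUBIC))
E
```

```text
t 48.25 p [0.5248 0.2272 0.1538] yaw 86.33 F [-0.6  3.2  7.5] op 22.9
q 6.258 r err mm -0.1
```

View pics/s6.png

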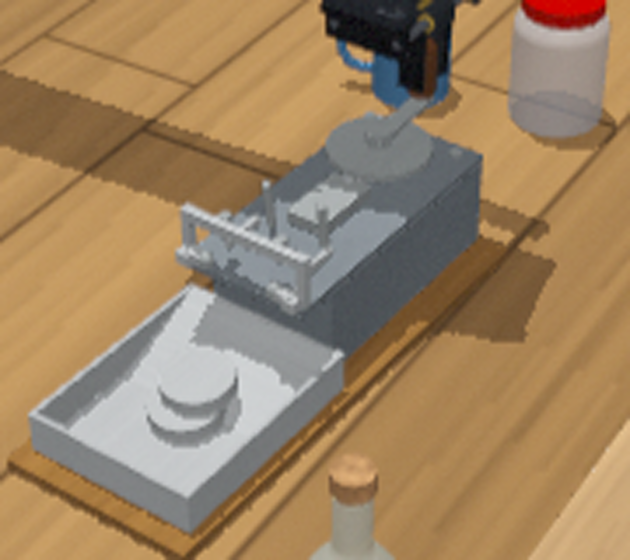

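Both lids lie in the tray, at about (195,400) in the crop, and the magazine is empty. I'll close the last 1.7 mm of the turn, release the knob and withdraw upward.

Request:
send_rows:
  moves: "21 0 0 -0.9 0; 21 0 0 -0.9 0; 21 0 0 0 0; 21 0 0 0 0; 21 0 0 0 0; 26 0 0 0 0; 32 0 0 0 0; 45 0 0 0 0; 60 0 0 0 0; 60 0 0 0 0; 60 0 -5 0 0; 60 0 -10 0 0; 60 0 -20 0 0; 60 0 -25 0 0; 60 0 -20 0 0; 60 0 -10 0 0; 60 0 0 0 0; 60 0 0 0 0; 60 0 0 0 0"

```text
time_s: 49.88
position: [0.5274, 0.2272, 0.2425]
tcp_rot: [[0.064, -0.002, -0.998], [0.998, -0.001, 0.064], [-0.001, -1.0, 0.002]]
force: [-1.1, 0.2, -0.5]
opening: 0.692
```

```bash
python3 - <<'E'
from h import *
st()
p=capture("scene");W0=np.load("W_scene.npy");v,u=np.mgrid[:420,:560]
K=p["mtx"];d=np.stack([(u-K[0,2])/K[0,0],-(v-K[1,2])/K[1,1],-np.ones(u.shape)],-1)
W=(d*p["z_map"][...,None])@np.array(p["rotation"]).T+p["origin"]
for n,W,im in(("0",W0,np.load("im_scene.npy")),("now",W,p["image"])):
    h=cv2.cvtColor(im,cv2.COLOR_BGR2HSV)
    g=(h[...,2]<130)&(h[...,1]>110)&(W[...,2]>.14)&(W[...,2]<.195)&(abs(W[...,0]-.525)<.05)&(abs(W[...,1]-.23)<.05)
    vv,uu=np.nonzero(g);print(n,g.sum(),vv.mean(),uu.mean())
for t in("small_lid","glass_bottle","jar","bowl","mug"): print(t,[(round(m["p"],2),pts(p,[m["pixel"]],0.)[0].round(3)) for m in mark_of(p,t)[:1]])
cv2.imwrite("pics/end.png",cv2.resize(p["image"][100:400,150:400],None,fx=2,fy=2))
E
```

```text
t 49.88 p [0.5274 0.2272 0.2425] yaw 86.33 F [-1.1  0.2 -0.5] op 60.2
0 117 159.12820512820514 320.61538461538464
now 119 159.3109243697479 320.69747899159665
small_lid []
glass_bottle [(0.63, array([ 0.751, -0.27 ,  0.   ]))]
jar [(0.56, array([0.559, 0.445, 0.   ]))]
bowl [(0.82, array([ 0.698, -0.396,  0.   ]))]
mug [(0.69, array([0.403, 0.416, 0.   ]))]
```

View pics/end.png

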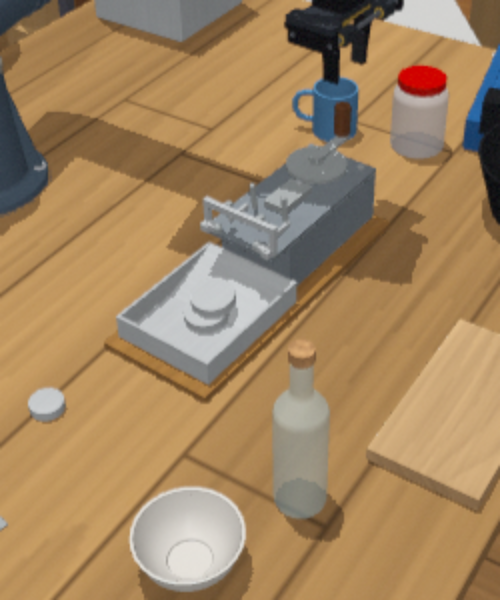

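The tray at (207,305) holds both lids, the knob at (342,119) is back at its start pixel to within 0.2 px, and the gripper is clear. The small lid, bottle and bowl have not moved.

```bash
python3 -c "
from rig import *
print(hand_in())"
```

```text
the job is handed in; nothing more can be done
None
```

The job is done and handed in at about 50 s of the 72 s allowed. I laid the loose large lid flat on the one in the magazine, then cranked two full clockwise turns with the knob gripped.

- **Pace:** about 1 rad/s at most on the free stretches, which is slower than a turn in five seconds. I slowed to about 0.1 rad/s through the stiff spot, which starts near 1.85 rad in both turns.
- **Force:** the highest sideways force I read on the knob was about 14 N. I only read force at the end of each move call, so short peaks in between went unseen.
- **Last checks:**
  - The final picture shows both lids in the catch tray, one partly resting on the other, and the magazine empty.
  - The knob is within 0.2 px of where it started.
  - The gripper is open and clear above the knob.
  - The small lid, bottle, bowl, jar and mug look undisturbed. I did not check the spatula in the final picture.
- **Misses and disagreements:**
  - In the last check the network did not report the small lid, though it shows in its place in the picture.
  - The two cameras disagreed by about 5 mm, so I aligned the lid using one camera only. It went in with under 3 N sideways.

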